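# Reset the hot plate and refit its knob

### The job

The hot plate has tripped and its control knob is off: push the recessed reset button all the way down with the reset pin, and put the pin back in its stand. Then turn the knob so that its flat matches the bare D-shaft, slide it fully home without turning the shaft, push shaft and knob in to the stop, and finish while still gripping the knob and pressing it in. Leave the other things on the worktop where they are.

Things in the scene. Friction and masses are not known exactly. Their poses are not given: they have to be found in the camera images.
- hotplate: Steel single hot plate fixed to the worktop, 220 (x) x 270 (y) mm, steel top 65 mm above the worktop; dark round heating plate 12 mm higher, 74 mm radius, centred at y -45 mm. Origin: centre of underside; x points away from its front, y to the control strip, z up. The control strip along its +y side carries the reset hole (x -35, y +95 mm) and the D-shaft (x +50, y +95 mm).
- button_hole (a point): Centre of the mouth of the reset hole, a plain 14 mm round hole in the steel control strip, level with its top. The grey button inside lies 6 mm below the mouth.
- reset_button (a joint): Travel of the recessed button, 0 out to 0.004 m fully pressed (downward); its spring needs 2 N to start and 5 N fully down, and pushes it back out when released.
- shaft_base (a point): Point on the control shaft's axis, 33 mm below its top (65 mm above the worktop while the shaft is out); moves with the shaft. z up along the shaft, x out of the flat of the D (towards the dial mark). Bare upright steel D-shaft, 14 mm in diameter, flat 2 mm from the axis on the +x side, top edge chamfered 2 mm.
- shaft_slide (a joint): How far the shaft is pushed in, 0 out to 0.005 m at its stop (downward); spring: 3 N to start, 9 N at the stop.
- dial (a joint): Rotary setting of the shaft and its dial ring on the hot plate, rad, positive anticlockwise from above; 0 has the flat facing the hot plate's +x. Turns stiffly (0.15 N m) and stays where it is.
- dial_mark (a point): Outer end of the small black raised rib on the flat aluminium dial ring (42 mm across, 3 mm tall) round the foot of the shaft; lies 19 mm from the axis on the side to which the shaft's flat faces.
- knob: Loose black knob, 38 mm tall, bore down. Skirt 58 mm across, 5 mm tall; on it a bar grip with upright flat sides, 28 mm wide (y), 50 long (x). Origin: centre of underside, on the bore's axis; z up; x along the bar to its pointed nose (white line on top). D bore 15.8 mm, 22 deep from below, flat 2.9 mm from the axis on the nose side. Fully home, the origin is 11 mm above shaft_base. About 60 g.
- knob_nose (a point): Point of the knob's nose, 30 mm from the knob's axis on the side of the bore's flat, 18 mm above the underside.
- pin_stand: Fixed white block 60x60x50 mm with a 13 mm hole, 45 mm deep, in the middle of its top; holds the reset pin. Origin: centre of its underside.
- reset_pin: Loose pin, 105 mm tall, point down in its stand: steel point 6 mm in diameter, 40 long; steel collar 30 mm across, 40 to 45 mm above the tip, resting on the stand's top; round grey handle 20 mm in diameter, 45 to 105 mm above the tip. Origin: the tip; z up along the handle. In its stand the tip is 10 mm above the worktop. About 60 g.
- bench_timer: Bystander: white kitchen timer lying face up, 79x81x19 mm; origin: centre of its underside.
- date_tape: Bystander: roll of beige tape lying flat, 104x102x25 mm; origin: centre of its underside.
- salt_shaker: Bystander: grey shaker with pierced top, 68 wide, 103 tall mm; origin: centre of its underside.
- red_bowl: Bystander: small red bowl, 115 wide, 59 tall mm; origin: centre of its underside.
- squeeze_mayo: Bystander: white squeeze bottle, 60 wide, 200 tall mm; origin: centre of its underside.
- squeeze_mustard: Bystander: mustard squeeze bottle, 58 wide, 200 tall mm; origin: centre of its underside.
- spice_jar: Bystander: spice jar with a red lid, 70 wide, 173 tall mm; origin: centre of its underside.
Not all that is in view belongs to the job. Of the things that look like the knob, the middle-sized one is meant.

How it is judged:
On the way, in this order (a step that is already met when the one before it is completed fails the run):
1. the recessed button is pressed down by the reset pin (value of joint reset_button above 0.003 m and horizontal distance between reset_pin and button_hole below 0.006 m and z of reset_pin in the frame of button_hole below -0.008 m), for 0.1 s.
2. the pin stands in its stand again, released (horizontal distance between reset_pin and pin_stand below 0.006 m and height (world z) of reset_pin below 0.013 m and angle between reset_pin's own z axis and vertical below 0.15 rad and contact force between the fingers and reset_pin below 0.1 N), for 0.2 s.
3. the knob is fully home on the D-shaft, flat to flat (z of knob in the frame of shaft_base below 0.0135 m and horizontal distance between knob and shaft_base below 0.003 m and x of knob_nose in the frame of shaft_base above 0.026 m and angle between knob's own z axis and vertical below 0.1 rad), for 0.2 s.
At the end, for the whole second after the job is handed in: Knob home on the shaft (within 2.5 mm of full depth, 3 mm of the axis, nose over the flat within about 30 degrees, upright), shaft pushed in over 3.5 of its 5 mm, fingers still gripping the knob (over 3 N); pin released in its stand (6 mm, 0.15 rad), button out again (all of step 2 and all of step 3 and value of joint shaft_slide above 0.0035 m and contact force between the fingers and knob above 3 N and value of joint reset_button below 0.001 m); the arm keeps its last pose, push and grip.
It fails at once if the shaft is turned from its setting (mark moved more than 6 mm) (distance of dial_mark from where it was at the start of the episode above 0.006 m).
It fails at once if a bystander on the worktop is displaced by more than 30 mm (distance of any of bench_timer, date_tape, salt_shaker, red_bowl, squeeze_mayo, squeeze_mustard, spice_jar from where it was at the start of the episode above 0.03 m).
It also fails if it takes over 72 s, if anything falls off the work surface, if the arm or the gripper's body presses on something with over 40 N, if the wrist force passes 120 N, or if a joint passes its speed limit or range.

### The arm

A 7-joint arm with a two-finger parallel gripper is mounted at the origin on a cart in front of the work surface, level with it; the furniture and walls round the work are solid. World frame = base frame: x ahead of the robot, y to its left, z up, the work surface at z = 0. Lengths are in m, angles in rad, forces in N, time in s.
With the tool pointing down it reaches from about 0.4 to 0.925 m from the base axis. Payload 5.6 kg.
Tool frame: the origin (TCP) lies at the very end of the fingers, on their centre line; the grasp point (between the pads) lies 19 mm behind it; z points along the fingers, y is the direction in which the jaws open and shut (so a half turn about z gives the same grasp; the last joint's range is limited). The gripper opens to 85 mm and grips with 20 to 120 N. Pads are 22 mm wide; open, the fingers measure 114 mm over their backs; the gripper's body (76 mm by 85 mm) begins 54 mm behind the grasp point. The pads swing forward as they close: fully open they stand 13 mm farther back than shut.
Start: joints at [1.212, 0.468, -0.012, 1.603, 0.006, 1.071, -0.056], TCP at [0.202, -0.618, 0.231] pointing down, gripper open.
Joint ranges: [-2.53, 2.53], [-0.31, 2.02], [-1.57, 1.55], [0.28, 2.44], [-1.29, 4.43], [0.15, 1.84], [-2.92, 2.92]. Speed limits (rad/s): [2.57, 2.57, 3.14, 3.14, 3.14, 3.14, 3.14].

### API

Orientations are given as a 3x3 rotation matrix whose columns are the frame's x, y, z axes.
In Python, from bench import get_obs, capture, hand_in gives the robot as it stands. The module is installed in compiled form; this text tells all that it offers.
- The arm moves only by the shell command python3 -m handwheel 'ROWS' [FORCE]. ROWS is JSON, a list of rows, each a list of 3 entries, a list of its own where there are three numbers: the shift along the tool's x, y, z in mm, then the turn, a rotation vector about the tool's x, y, z in rad, then the finger opening in mm, from 0 to 85.4. A call has exactly 5 rows; each row shifts and turns the commanded pose from where the row before left it, along the tool's axes as they then stand; what a row does not reach is not made up. A row lasts 1/12 s, in which the tool goes at most 41.7 mm and 7.16 degrees, less where a joint would pass 70% of its speed; a pose out of reach is approached as far as the arm can. A call is refused whole if a number of a shift passes 41.7 or a number of a turn 0.125, either way. A call with a gripper value outside its range is refused whole. The fingers move at their own pace and stop on an object; FORCE is the grip in N (left out, the last holds). Time passes only in rows, so rows that do not move let the fingers close, or fill a call up. It gives the time, the measured TCP pose, the force and the opening at its end, in the units of the state.
- get_obs(): the state, without advancing time (a new reading comes with each control period).
- capture(name): name is "side" or "top" or "wrist"; returns a dict with "frame" (384x512x3 uint8, red, green, blue), "fx", "fy", "cx", "cy" (pixels), "camera_from_world" (4x4, takes a point from world to camera coordinates); the wrist camera has in their place "tool_from_camera" (4x4, takes a point from camera to tool coordinates, whose origin is the TCP and whose axes are the flange's). Camera axes: x right, y down, z forward; pixel columns grow to the right and rows downward; lengths in m; the calibration is good to about 2 mm. A picture is of the moment at which its call begins: read the wrist's pose just before it. There is no depth.
- hand_in(): hands the job in, once; it reports no verdict.
The state is a dict: "time": time; "q": joint angles; "qd": joint speeds; "joint_efforts": joint torques, N m; "eef_pos": TCP position; "orientation": TCP orientation; "ft_force": force on the tool from outside, world axes, zero at the start; "moment": the same for the moment, N m; "gripper_width": opening from 0.0 (shut) to 1.0 (fully open).
Only numpy, scipy, OpenCV 4.12 (cv2) and the standard library are available. Lean on these libraries where they do the work, as an engineer would, in place of code of your own. Each camera call takes 0.05 s, during which the arm holds its last target. There are 200 camera calls.

## Working session

There is one attempt and no reset: what is moved stays moved. The work goes in short steps, Python scripts to look and compute and a shell command to move; the robot and the scene stay as the last step left them, time stands still between calls to the robot, and variables do not carry over. Pictures are saved under pics/ and viewed, about 8 in all and at most 12, crops included, and the job is handed in when it is done.

```bash
mkdir -p pics; cat > h.py <<'E'
import numpy as np, cv2, pickle
from bench import get_obs, capture
def snap(n,f):
    o=get_obs(); c=capture(n); c['o']=o
    pickle.dump(c,open(f'pics/{f}.pkl','wb')); cv2.imwrite(f'pics/{f}.png',c['frame'][:,:,::-1]); return c
def T(c):  # camera_from_world
    if 'camera_from_world' in c: return np.array(c['camera_from_world'])
    W=np.eye(4); W[:3,:3]=c['o']['orientation']; W[:3,3]=c['o']['eef_pos']
    return np.linalg.inv(W@np.array(c['tool_from_camera']))
def load(f): return pickle.load(open(f'pics/{f}.pkl','rb'))
def ray(c,u,v,z):
    M=np.linalg.inv(T(c)); d=M[:3,:3]@[(u-c['cx'])/c['fx'],(v-c['cy'])/c['fy'],1]; o=M[:3,3]
    return o+d*(z-o[2])/d[2]
def proj(c,p):
    q=T(c)@np.append(p,1); return c['fx']*q[0]/q[2]+c['cx'],c['fy']*q[1]/q[2]+c['cy']
E
python3 - <<'E'
from h import *
a=snap('top','top0');b=snap('side','side0')
for n,c in(('t',a),('s',b)): print(n,c['fx'],np.linalg.inv(T(c)).round(3).tolist())
o=get_obs();print({k:np.round(v,3).tolist() for k,v in o.items()})
cv2.imwrite('pics/t.png',cv2.resize(a['frame'][:,:,::-1],(800,600),interpolation=cv2.INTER_CUBIC))
cv2.imwrite('pics/s.png',cv2.resize(b['frame'][:,:,::-1],(800,600),interpolation=cv2.INTER_CUBIC))
E
```

```text
t 414.005540837954 [[-0.004, -0.994, 0.11, 0.385], [-1.0, 0.002, -0.02, -0.046], [0.02, -0.11, -0.994, 1.355], [0.0, 0.0, 0.0, 1.0]]
s 362.6680893303964 [[-0.999, 0.035, -0.014, 0.524], [0.029, 0.482, -0.876, 1.074], [-0.023, -0.876, -0.482, 0.725], [0.0, 0.0, 0.0, 1.0]]
{'time': 0.1, 'q': [1.212, 0.468, -0.012, 1.604, 0.006, 1.071, -0.056], 'qd': [0.0, -0.002, -0.001, -0.0, -0.0, 0.001, -0.001], 'joint_efforts': [0.001, -53.352, 0.021, -25.197, 0.011, 0.004, -0.0], 'eef_pos': [0.202, -0.617, 0.23], 'orientation': [[0.951, 0.311, -0.001], [0.311, -0.951, 0.002], [-0.0, -0.002, -1.0]], 'ft_force': [0.369, -0.957, 0.207], 'moment': [-0.04, -0.015, 0.041], 'gripper_width': 1.003}
```

View pics/t.png

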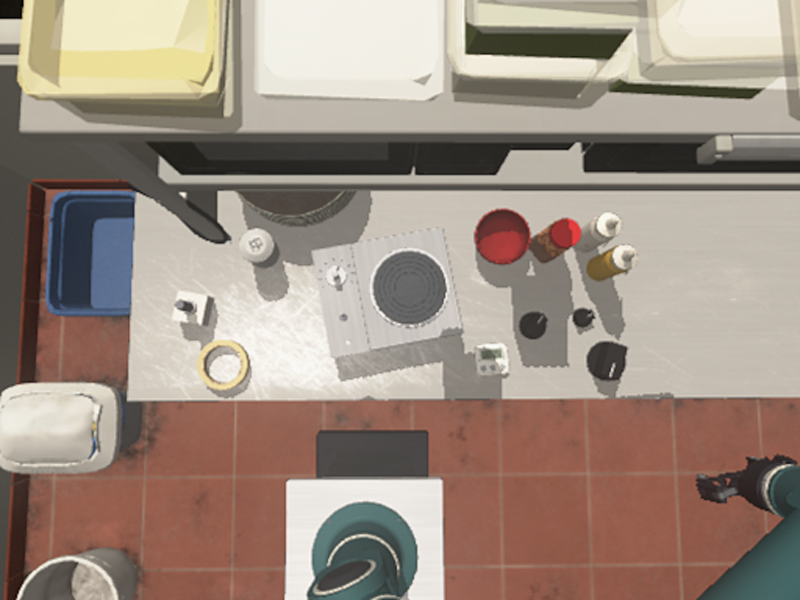

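View pics/s.png

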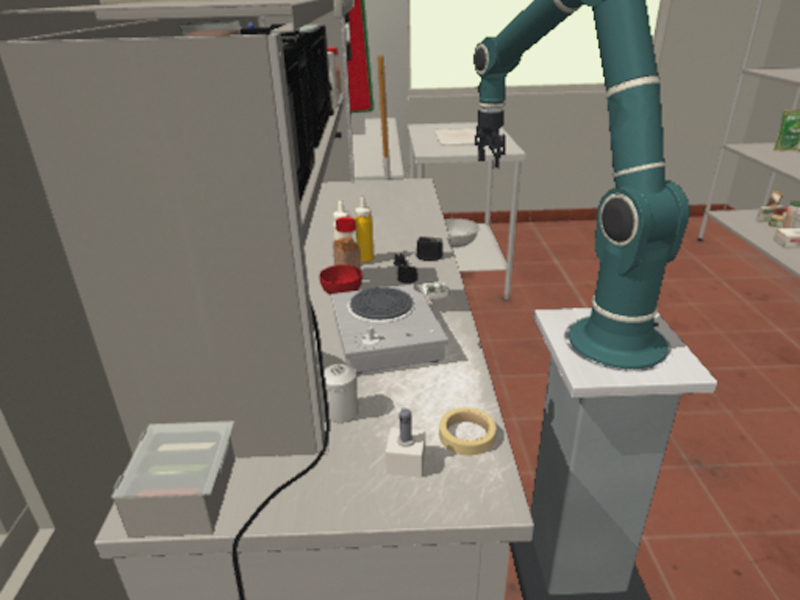

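The top view shows the pin and stand at (190,307), the hot plate with shaft at (336,275) and hole at (343,317), and the knob candidates at (533,325) (middle), (583,317) (small) and (606,361) (large). The side view agrees, with the pin upright in its stand.

```bash
python3 - <<'E'
from h import *
c=load('top0');k=1.5625
for n,u,v,z in [('pin top',184,304,.115),('stand',193,309,.05),('shaft',336,275,.09),('hole',343,317,.065),('hot centre',409,288,.077),('knobs mid',533,325,.03),('small',583,317,.03),('large',606,361,.03),('tape',223,366,.02),('shaker',257,245,.1),('edge',400,400,0),('back',400,188,0),
 ('hpTL',313,250,.065),('hpBL',335,357,.065),('hpTR',445,229,.065),('hpBR',462,331,.065)]:
    print(n,ray(c,u/k,v/k,z).round(3))
f=c['frame']
a=cv2.resize(f[150:245,190:300],None,fx=5,fy=5,interpolation=cv2.INTER_CUBIC)
b=cv2.resize(f[180:250,310:420],None,fx=5,fy=5,interpolation=cv2.INTER_CUBIC)[:,:]
cv2.imwrite('pics/crop.png',np.hstack([a[:350],b[:350,:250]])[:,:,::-1])
E
```

```text
pin top [0.499 0.338 0.115]
stand [0.495 0.34  0.05 ]
shaft [0.558 0.05  0.09 ]
hole [0.477 0.038 0.065]
hot centre [ 0.534 -0.094  0.077]
knobs mid [ 0.462 -0.35   0.03 ]
small [ 0.478 -0.454  0.03 ]
large [ 0.388 -0.498  0.03 ]
tape [0.381 0.285 0.02 ]
shaker [0.617 0.205 0.1  ]
edge [ 0.31  -0.077  0.   ]
back [ 0.759 -0.079  0.   ]
hpTL [0.613 0.099 0.065]
hpBL [0.398 0.053 0.065]
hpTR [ 0.656 -0.168  0.065]
hpBR [ 0.449 -0.199  0.065]
```

View pics/crop.png

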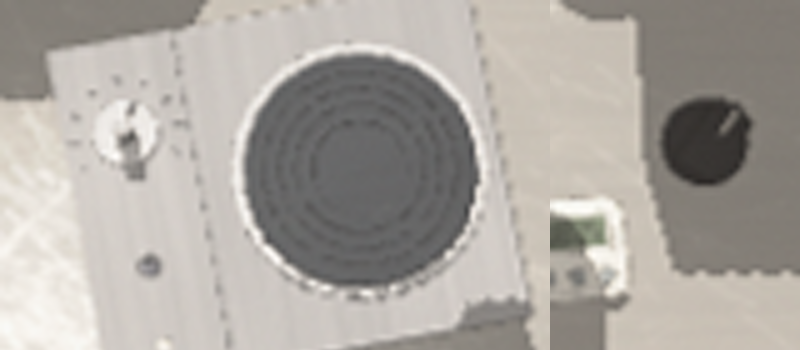

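The crop shows the dial mark pointing up and slightly right of the shaft foot (dial yaw about -16°). The middle knob's nose points right and slightly up (about -60°). I'll move over the knob for a close look.

```bash
cat >> h.py <<'E'
def delta(p,yaw=None):
    o=get_obs();R=np.array(o['orientation']);d=R.T@(np.array(p)-o['eef_pos'])*1000
    print('t',round(o['time'],2),'pos',np.round(o['eef_pos'],4),'shift',d.round(1),'toolyaw',np.arctan2(R[1,0],R[0,0]).round(3),'q7',round(o['q'][6],2),'F',np.round(o['ft_force'],1),'w',round(o['gripper_width']*85.4,1),'zx',R[:2,2].round(4))
E
for i in 1 2; do :; done
python3 -m handwheel '[[[27,-18.5,-10],[0,0,0],85],[[27,-18.5,-10],[0,0,0],85],[[27,-18.5,-10],[0,0,0],85],[[27,-18.5,-10],[0,0,0],85],[[27,-18.5,-10],[0,0,0],85]]'
python3 -m handwheel '[[[27,-18.5,-10],[0,0,0],85],[[27,-18.5,-10],[0,0,0],85],[[27,-18.5,-10],[0,0,0],85],[[27,-18.5,-10],[0,0,0],85],[[27,-18.5,-10],[0,0,0],85]]'
python3 -m handwheel '[[[0,0,0],[0,0,0],85],[[0,0,0],[0,0,0],85],[[0,0,0],[0,0,0],85],[[0,0,0],[0,0,0],85],[[0,0,0],[0,0,0],85]]'
python3 - <<'E'
from h import *
delta([.462,-.35,.3])
c=snap('wrist','w1');print(np.array(c['tool_from_camera']).round(3).tolist(),c['fx'])
for p in ([.462,-.35,.03],[.462,-.35,.0]):print(proj(c,p))
E
```

```text
time: 0.52
eef_pos: [0.302, -0.4864, 0.2813]
orientation: [[0.951, 0.31, -0.001], [0.31, -0.951, 0.001], [-0.0, -0.001, -1.0]]
ft_force: [0.3, -0.3, -0.1]
gripper_width: 0.993
time: 0.93
eef_pos: [0.4016, -0.3566, 0.3315]
orientation: [[0.951, 0.31, -0.0], [0.31, -0.951, 0.0], [-0.0, -0.0, -1.0]]
ft_force: [0.1, -1.0, 0.1]
gripper_width: 0.993
time: 1.35
eef_pos: [0.3998, -0.3593, 0.3306]
orientation: [[0.951, 0.308, -0.001], [0.308, -0.951, 0.0], [-0.001, -0.001, -1.0]]
ft_force: [-0.3, -0.3, 0.4]
gripper_width: 0.996
t 1.35 pos [ 0.3998 -0.3593  0.3306] shift [62.1 10.3 30.5] toolyaw 0.313 q7 -0.62 F [-0.3 -0.3  0.4] w 85.1 zx [-0.0012  0.0004]
[[-0.001, -0.954, -0.301, 0.077], [1.0, -0.001, -0.0, -0.001], [0.0, -0.301, 0.954, -0.142], [0.0, 0.0, 0.0, 1.0]] 284.68651271251207
(np.float64(264.3770306213733), np.float64(112.48637246866546))
(np.float64(263.9093325642793), np.float64(111.80801307177192))
```

View pics/w1.png

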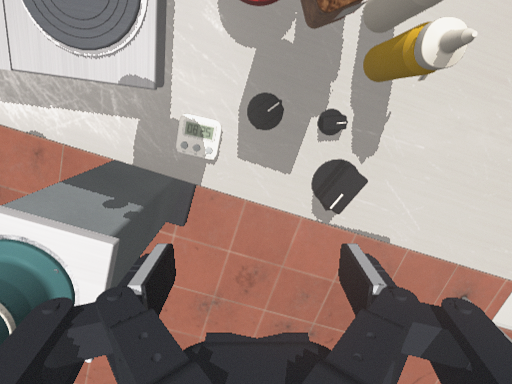

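The wrist view shows the knob at (265,111), with its white line towards (283,100). This matches the prediction (264,112). Next is a look at the hot plate strip.

```bash

python3 -m handwheel '[[[13,-33.5,0],[0,0,0],85],[[13,-33.5,13],[0,0,0],85],[[13,-33.5,13],[0,0,0],85],[[13,-33.5,13],[0,0,0],85],[[13,-33.5,13],[0,0,0],85]]' >/dev/null
python3 -m handwheel '[[[13,-33.5,13],[0,0,0],85],[[13,-33.5,13],[0,0,0],85],[[13,-33.5,13],[0,0,0],85],[[13,-33.5,13],[0,0,0],85],[[13,-33.5,13],[0,0,0],85]]' >/dev/null
python3 -m handwheel '[[[0,0,13],[0,0,0],85],[[0,0,0],[0,0,0],85],[[0,0,0],[0,0,0],85],[[0,0,0],[0,0,0],85],[[0,0,0],[0,0,0],85]]' >/dev/null
python3 - <<'E'
from h import *
delta([.477,.038,.2])
c=snap('wrist','w2')
for p in ([.558,.05,.098],[.477,.038,.065]):print(proj(c,p))
cv2.imwrite('pics/w2b.png',cv2.resize(c['frame'][:260,100:420,::-1],None,fx=2.3,fy=2.3,interpolation=cv2.INTER_CUBIC))
E
```

```text
t 2.65 pos [ 0.4212 -0.0008  0.2019] shift [ 65.  -19.7   2. ] toolyaw 0.313 q7 -1.43 F [-0.4 -0.5 -0.2] w 85.3 zx [ 0.0012 -0.0005]
(np.float64(249.55302715317418), np.float64(6.609206173348127))
(np.float64(236.79355674961616), np.float64(115.76597526600486))
```

View pics/w2b.png

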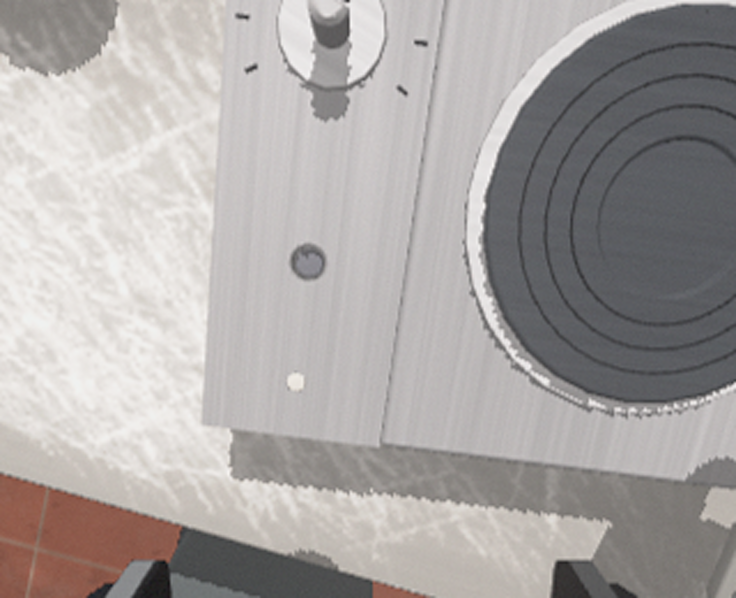

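The hole is at crop (308,262), which is full-frame (234,114), within 3 px of the prediction. The shaft is at the top edge. Now I'll go to the pin.

```bash

python3 -m handwheel '[[[9,-36,-10],[0,0,0],85],[[9,-36,-10],[0,0,0],85],[[9,-36,-10],[0,0,0],85],[[9,-36,-10],[0,0,0],85],[[9,-36,-10],[0,0,0],85]]' >/dev/null
python3 -m handwheel '[[[9,-36,0],[0,0,0],85],[[9,-36,0],[0,0,0],85],[[9,-36,0],[0,0,0],85],[[0,0,0],[0,0,0],85],[[0,0,0],[0,0,0],85]]' >/dev/null
python3 -m handwheel '[[[0,0,0],[0,0,0],85],[[0,0,0],[0,0,0],85],[[0,0,0],[0,0,0],85],[[0,0,0],[0,0,0],85],[[0,0,0],[0,0,0],85]]' >/dev/null
python3 - <<'E'
from h import *
w=load('w2');print('hole',ray(w,100+308.5/2.3,262/2.3,.065))
delta([.497,.339,.25])
c=snap('wrist','w3')
for p in ([.499,.338,.115],[.495,.34,.05]):print(proj(c,p))
cv2.imwrite('pics/w3b.png',cv2.resize(c['frame'][:260,100:420,::-1],None,fx=2.3,fy=2.3,interpolation=cv2.INTER_CUBIC))
E
```

```text
hole [0.47784987 0.04088285 0.065     ]
t 3.95 pos [0.4    0.2958 0.2514] shift [105.5 -11.1   1.4] toolyaw 0.314 q7 -2.14 F [-0.3 -0.8 -0.1] w 84.9 zx [ 0.0004 -0.0003]
(np.float64(247.07326910776467), np.float64(67.35414375468618))
(np.float64(246.14985872105285), np.float64(77.18440128262922))
```

View pics/w3b.png

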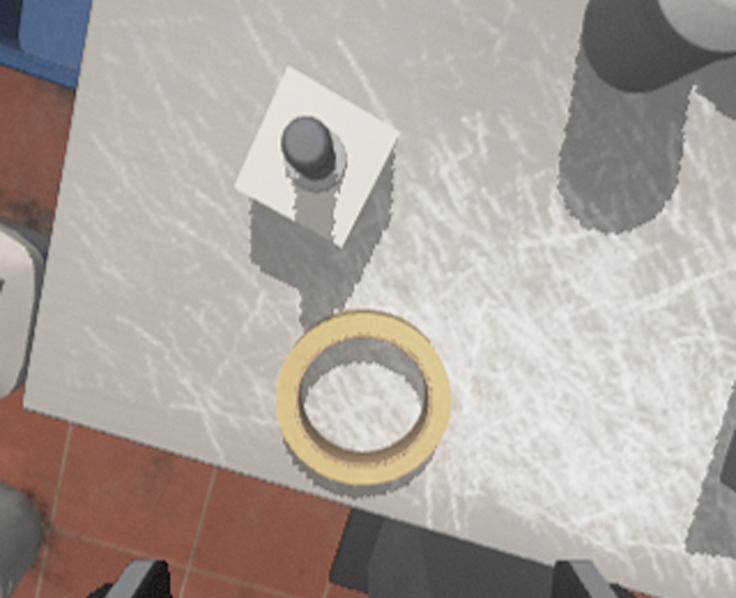

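```bash
python3 - <<'E'
from h import *
w=load('w3')
p=ray(w,100+305.5/2.3,143.5/2.3,.115);print('pin',p)
s=np.mean([ray(w,100+u/2.3,v/2.3,.05) for u,v in((288,67),(399,134),(343,247),(235,187))],0);print('stand',s)
t=load('top0');k=1.5625
print([ray(t,*np.array(x)/k,.115) for x in((184,304),)], proj(t,p),proj(t,s))
delta([p[0],p[1],.2])
E
```

```text
pin [0.49897542 0.35137316 0.115     ]
stand [0.49931282 0.35140196 0.05      ]
[array([0.49948314, 0.33824518, 0.115     ])] (np.float64(113.32888240222786), np.float64(194.73954780011266)) (np.float64(119.9355513155979), np.float64(196.5093988971561))
t 4.0 pos [0.4    0.296  0.2514] shift [111.3 -22.   51.4] toolyaw 0.314 q7 -2.14 F [0.5 0.2 0.1] w 85.1 zx [ 0.0004 -0.0003]
```

```bash
python3 - <<'E'
from h import *
g=cv2.cvtColor(load('top0')['frame'],cv2.COLOR_RGB2GRAY)
print(g[184:212,106:142:1])
E
```

```text
[[201 201 203 ... 208 208 208]
 [202 202 202 ... 209 209 212]
 [203 207 206 ... 210 212 210]
 ...
 [221 222 216 ... 227 226 231]
 [212 213 210 ... 230 228 230]
 [213 213 208 ... 234 232 230]]
```

```bash
python3 - <<'E'
from h import *
g=cv2.cvtColor(load('top0')['frame'],cv2.COLOR_RGB2GRAY)
print('    ',*range(106,140))
for r in range(184,212): print(r,*(f'{x:3d}' for x in g[r,106:140]))
E
```

```text
106 107 108 109 110 111 112 113 114 115 116 117 118 119 120 121 122 123 124 125 126 127 128 129 130 131 132 133 134 135 136 137 138 139
184 201 201 203 204 206 210 214 211 207 208 205 203 202 203 205 205 205 207 207 208 206 204 205 212 220 217 209 204 203 205 205 204 207 208
185 202 202 202 202 205 206 208 213 216 211 203 201 203 204 203 202 203 204 206 207 207 206 204 204 212 219 217 209 206 205 204 204 206 209
186 203 207 206 204 203 204 204 212 232 236 235 230 224 218 218 214 206 203 203 203 204 205 203 204 203 211 217 219 214 207 205 205 207 210
187 202 206 205 203 203 202 202 223 239 243 242 241 239 237 237 237 232 230 224 215 211 204 201 200 202 211 217 221 225 219 209 205 206 208
188 201 202 203 203 202 203 201 227 240 242 241 241 242 241 242 242 240 241 239 237 236 235 230 228 220 219 221 223 228 227 220 213 211 209
189 202 204 206 204 203 203 209 234 242 242 242 241 241 241 241 241 241 241 241 242 242 242 241 240 238 240 203 163 191 217 223 217 213 210
190 205 204 206 208 205 205 212 237 244 244 244 243 242 242 242 242 241 241 241 241 241 241 241 241 243 247 195 110 121 142 
[... 2255 characters left out ...]

207 212 211 208 208 212 215 213 213 216 169 137 137 137 137 141 141 145 149 152 149 150 204 214 145  94  98  97 125 147 151 156 151 190 224
208 223 225 216 210 210 212 216 218 217 169 138 141 142 142 142 144 144 147 147 145 145 155 163 144 127 126 119 139 152 152 153 152 208 227
209 221 222 216 214 218 217 215 216 216 202 160 142 145 144 144 145 146 150 149 146 144 143 143 147 148 149 150 160 156 157 157 150 209 227
210 212 213 210 213 215 218 216 214 216 216 169 139 145 146 146 145 144 147 150 149 147 146 145 146 148 154 162 164 158 156 159 196 230 230
211 213 213 208 209 211 212 214 216 217 217 204 162 142 147 147 146 145 147 148 150 150 150 148 146 148 154 158 159 159 157 158 220 238 234
```

The pin top's pixel centre in the top image is (114,194.5). That confirms the wrist fix: pin and stand at (0.499, 0.351). My first reading by eye was off. Descend and grip.

```bash

python3 -m handwheel '[[[37,-7.3,0],[0,0,0],85],[[37,-7.3,0],[0,0,0],85],[[37.3,-7.4,0],[0,0,0],85],[[0,0,36],[0,0,0],85],[[0,0,34],[0,0,0],70]]' >/dev/null
python3 -m handwheel '[[[0,0,10],[0,0,0],60],[[0,0,0],[0,0,0],60],[[0,0,0],[0,0,0],60],[[0,0,0],[0,0,0],60],[[0,0,0],[0,0,0],60]]' >/dev/null
python3 - <<'E'
from h import *
delta([.499,.3514,.071])
E
```

```text
t 4.83 pos [0.4995 0.353  0.1737] shift [ -1.3   1.5 102.7] toolyaw 0.316 q7 -2.22 F [-0.4 -0.2 -0. ] w 60.2 zx [0.0034 0.002 ]
```

```bash

python3 -m handwheel '[[[-1,1.5,34],[0,0,0],60],[[0,0,34],[0,0,0],60],[[0,0,34],[0,0,0],60],[[0,0,0],[0,0,0],60],[[0,0,0],[0,0,0],60]]' 60
python3 -m handwheel '[[[0,0,0],[0,0,0],0],[[0,0,0],[0,0,0],0],[[0,0,0],[0,0,0],0],[[0,0,0],[0,0,0],0],[[0,0,0],[0,0,0],0]]' 60
python3 -m handwheel '[[[0,0,0],[0,0,0],0],[[0,0,0],[0,0,0],0],[[0,0,0],[0,0,0],0],[[0,0,0],[0,0,0],0],[[0,0,0],[0,0,0],0]]' 60
python3 - <<'E'
from h import *
delta([.499,.3514,.071])
E
```

```text
time: 5.25
eef_pos: [0.4978, 0.3503, 0.0695]
orientation: [[0.951, 0.311, -0.001], [0.311, -0.951, -0.001], [-0.001, 0.0, -1.0]]
ft_force: [-0.3, 0.2, 1.0]
gripper_width: 0.701
time: 5.67
eef_pos: [0.4993, 0.3514, 0.0717]
orientation: [[0.951, 0.31, 0.003], [0.31, -0.951, 0.002], [0.004, -0.001, -1.0]]
ft_force: [-0.6, -0.6, 5.2]
gripper_width: 0.217
time: 6.08
eef_pos: [0.4993, 0.3514, 0.0718]
orientation: [[0.951, 0.31, 0.003], [0.31, -0.951, 0.002], [0.004, -0.001, -1.0]]
ft_force: [-0.1, -1.1, 6.5]
gripper_width: 0.217
t 6.08 pos [0.4993 0.3514 0.0718] shift [-0.3 -0.1  0.8] toolyaw 0.316 q7 -2.29 F [-0.1 -1.1  6.5] w 18.5 zx [0.0034 0.0018]
```

```bash

python3 -m handwheel '[[[0,0,-30],[0,0,0],0],[[0,0,-35],[0,0,0],0],[[0,0,-35],[0,0,0],0],[[-14.6,36.1,0],[0,0,0],0],[[-14.6,36.1,0],[0,0,0],0]]' >/dev/null
python3 -m handwheel '[[[-14.6,36.1,0],[0,0,0],0],[[-14.6,36.1,0],[0,0,0],0],[[-14.6,36.1,0],[0,0,0],0],[[-14.6,36.1,0],[0,0,0],0],[[-14.6,36.1,0],[0,0,0],0]]' >/dev/null
python3 -m handwheel '[[[-14.6,36.1,0],[0,0,0],0],[[0,0,0],[0,0,0],0],[[0,0,0],[0,0,0],0],[[0,0,0],[0,0,0],0],[[0,0,0],[0,0,0],0]]' >/dev/null
python3 - <<'E'
from h import *
delta([.4779,.0409,.142])
c=snap('wrist','w4')
for p in ([.4779,.0409,.065],):print(proj(c,p))
cv2.imwrite('pics/w4b.png',cv2.resize(c['frame'][60:,100:420,::-1],None,fx=1.8,fy=1.8,interpolation=cv2.INTER_CUBIC))
E
```

```text
t 7.33 pos [0.4771 0.0412 0.1699] shift [ 0.6  0.6 27.9] toolyaw 0.318 q7 -1.64 F [-0.6  1.  -0.3] w 18.7 zx [0.0013 0.0005]
(np.float64(258.41675282071554), np.float64(190.70605427180922))
```

View pics/w4b.png

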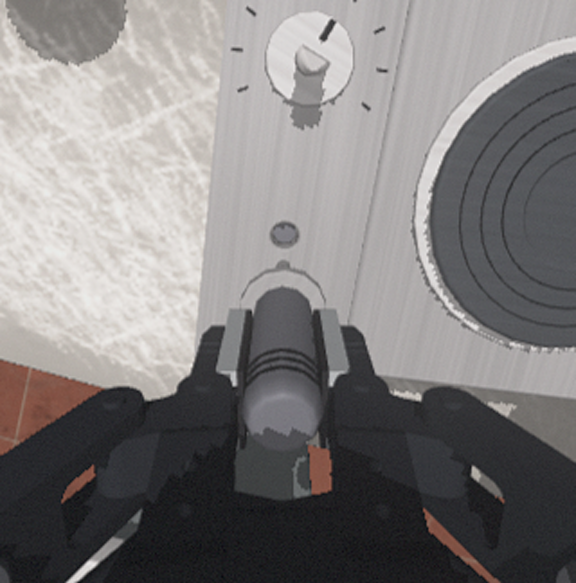

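The pin is held upright, its tip just showing at crop (283,264). The hole is at (285,234), matching the prediction within 1 px. The dial ring is centred at (310,58), with the mark's outer end at about (332,22).

```bash
python3 - <<'E'
from h import *
c=load('w4');k=1.8;R=np.array(c['o']['orientation']);p=np.array(c['o']['eef_pos'])
t=p+R[:,2]*.0618
print('tip',t,[ (x-100)*k if i==0 else (x-60)*k for i,x in enumerate(proj(c,t))])
f=lambda u,v,z:ray(c,100+u/k,60+v/k,z)
print('hole',f(285,234,.065))
a=f(310,58,.068);m=f(332,22,.068);print('ring',a,'mark',m,np.hypot(*(m-a)[:2]),np.arctan2(*(m-a)[1::-1]))
print('mark inner',f(322,39,.068))
for z in(.098,.068):
  q=proj(c,[a[0],a[1],z]);print((q[0]-100)*k,(q[1]-60)*k)
# hotplate yaw check
d=a-f(285,234,.065);print(np.hypot(*d[:2]),np.arctan2(d[1],d[0]))
E
```

```text
tip [0.47716105 0.04124013 0.10810274] [np.float64(284.42291470389364), np.float64(266.63313913001207)]
hole [0.47851307 0.04118229 0.065     ]
ring [0.56146081 0.05676565 0.068     ] mark [0.57864374 0.05246136 0.068     ] 0.017713840678271888 -0.24544719250203859
mark inner [0.57066785 0.05430848 0.068     ]
313.96085191067255 55.38287331920146
310.0000000000001 57.99999999999976
0.0843988640507414 0.1857050195374025
```

```bash

python3 -m handwheel '[[[1.3,0.4,10],[0,0,0],0],[[0,0,15],[0,0,0],0],[[0,0,15],[0,0,0],0],[[0,0,4],[0,0,0],0],[[0,0,0],[0,0,0],0]]'
python3 -m handwheel '[[[0,0,3],[0,0,0],0],[[0,0,3],[0,0,0],0],[[0,0,2],[0,0,0],0],[[0,0,2],[0,0,0],0],[[0,0,0],[0,0,0],0]]'
python3 -m handwheel '[[[0,0,2],[0,0,0],0],[[0,0,0],[0,0,0],0],[[0,0,0],[0,0,0],0],[[0,0,0],[0,0,0],0],[[0,0,0],[0,0,0],0]]'
```

```text
time: 7.8
eef_pos: [0.477, 0.0406, 0.1237]
orientation: [[0.95, 0.312, -0.003], [0.312, -0.95, 0.0], [-0.003, -0.001, -1.0]]
ft_force: [-0.1, -0.4, -0.4]
gripper_width: 0.216
time: 8.22
eef_pos: [0.479, 0.0403, 0.1164]
orientation: [[0.951, 0.311, 0.002], [0.311, -0.951, 0.0], [0.002, 0.001, -1.0]]
ft_force: [-1.3, 1.1, 9.4]
gripper_width: 0.221
time: 8.63
eef_pos: [0.4795, 0.0404, 0.1159]
orientation: [[0.95, 0.311, 0.003], [0.311, -0.95, -0.001], [0.003, 0.002, -1.0]]
ft_force: [-4.2, 0.5, 21.3]
gripper_width: 0.219
```

The force rose to 21 N with the tip about 10.9 mm below the mouth, so the button has bottomed. Lift and return the pin.

```bash

python3 -m handwheel '[[[0,0,-15],[0,0,0],0],[[0,0,-25],[0,0,0],0],[[0,0,-25],[0,0,0],0],[[14.6,-36.1,0],[0,0,0],0],[[14.6,-36.1,0],[0,0,0],0]]' >/dev/null
python3 -m handwheel '[[[14.6,-36.1,0],[0,0,0],0],[[14.6,-36.1,0],[0,0,0],0],[[14.6,-36.1,0],[0,0,0],0],[[14.6,-36.1,0],[0,0,0],0],[[14.6,-36.1,0],[0,0,0],0]]' >/dev/null
python3 -m handwheel '[[[13,-36.1,0],[0,0,0],0],[[0,0,0],[0,0,0],0],[[0,0,0],[0,0,0],0],[[0,0,0],[0,0,0],0],[[0,0,0],[0,0,0],0]]' >/dev/null
python3 - <<'E'
from h import *
delta([.4993,.3514,.0718])
c=snap('wrist','w5');k=1.8
R=np.array(c['o']['orientation']);p=np.array(c['o']['eef_pos'])
t=p+R[:,2]*.0618
for q in (t,[.4993,.3514,.05]): u=proj(c,q);print((u[0]-100)*k,(u[1]-60)*k)
cv2.imwrite('pics/w5b.png',cv2.resize(c['frame'][60:,100:420,::-1],None,fx=1.8,fy=1.8,interpolation=cv2.INTER_CUBIC))
E
```

```text
t 9.88 pos [0.4985 0.3481 0.1779] shift [  1.9  -3.  106.1] toolyaw 0.314 q7 -2.22 F [-0.7  0.4 -1.3] w 18.7 zx [-0.     -0.0016]
284.428724602621 266.62535447357857
278.3187865713134 220.42159066235726
```

View pics/w5b.png

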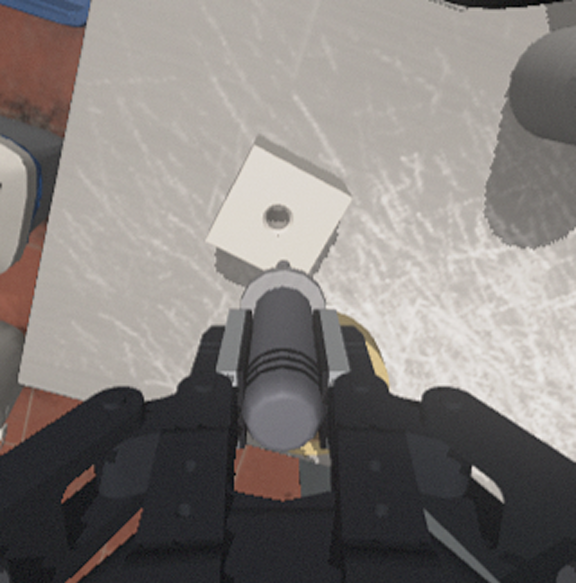

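The stand hole is at crop (278,216) against a predicted (278,220), so about 2 mm further along tool x. The pin is still straight in the grip.

```bash

python3 -m handwheel '[[[2.9,-3,20],[0,0,0],0],[[0,0,25],[0,0,0],0],[[0,0,5],[0,0,0],0],[[0,0,0],[0,0,0],0],[[0,0,0],[0,0,0],0]]'
python3 -m handwheel '[[[0,0,15],[0,0,0],0],[[0,0,15],[0,0,0],0],[[0,0,15],[0,0,0],0],[[0,0,6],[0,0,0],0],[[0,0,0],[0,0,0],0]]'
```

```text
time: 10.35
eef_pos: [0.5002, 0.3531, 0.1288]
orientation: [[0.951, 0.309, 0.0], [0.309, -0.951, -0.0], [0.0, 0.0, -1.0]]
ft_force: [-0.6, 0.7, 0.3]
gripper_width: 0.216
time: 10.77
eef_pos: [0.4994, 0.3531, 0.0765]
orientation: [[0.951, 0.31, -0.001], [0.31, -0.951, -0.001], [-0.002, 0.001, -1.0]]
ft_force: [0.6, 0.0, -0.2]
gripper_width: 0.219
```

```bash

python3 -m handwheel '[[[0,1.5,2],[0,0,0],0],[[0,0,2],[0,0,0],0],[[0,0,1],[0,0,0],0],[[0,0,0],[0,0,0],0],[[0,0,0],[0,0,0],0]]'
python3 -m handwheel '[[[0,0,0],[0,0,0],60],[[0,0,0],[0,0,0],60],[[0,0,0],[0,0,0],60],[[0,0,0],[0,0,0],60],[[0,0,0],[0,0,0],60]]'
python3 -m handwheel '[[[0,0,-20],[0,0,0],60],[[0,0,-30],[0,0,0],60],[[0,0,-35],[0,0,0],60],[[0,0,-35],[0,0,0],60],[[0,0,0],[0,0,0],60]]'
python3 - <<'E'
from h import *
delta([.462,-.35,.3])
c=snap('wrist','w6');k=1.8
for q in ([.499,.3514,.115],[.4993,.3514,.05]): u=proj(c,q);print((u[0]-100)*k,(u[1]-60)*k)
a=cv2.resize(c['frame'][100:300,160:360,::-1],None,fx=2,fy=2)
t=snap('top','top1');b=cv2.resize(t['frame'][170:230,80:140,::-1],(400,400))
cv2.imwrite('pics/w6b.png',np.hstack([a,b]))
E
```

```text
time: 11.18
eef_pos: [0.5004, 0.3525, 0.0726]
orientation: [[0.951, 0.31, 0.0], [0.31, -0.951, 0.0], [0.0, -0.0, -1.0]]
ft_force: [-0.2, 0.1, -0.3]
gripper_width: 0.219
time: 11.6
eef_pos: [0.5002, 0.3524, 0.0723]
orientation: [[0.951, 0.311, 0.0], [0.311, -0.951, 0.0], [0.0, -0.0, -1.0]]
ft_force: [0.6, 0.4, 0.2]
gripper_width: 0.704
time: 12.02
eef_pos: [0.5029, 0.3555, 0.1996]
orientation: [[0.95, 0.311, 0.01], [0.311, -0.95, 0.007], [0.011, -0.004, -1.0]]
ft_force: [0.8, 2.4, 0.6]
gripper_width: 0.701
t 12.02 pos [0.5029 0.3555 0.1996] shift [-256.9  657.5 -105.7] toolyaw 0.316 q7 -2.21 F [0.8 2.4 0.6] w 59.9 zx [0.0097 0.0069]
290.5040575496673 261.29712895923603
289.32081603929214 224.0535465864934
```

View pics/w6b.png

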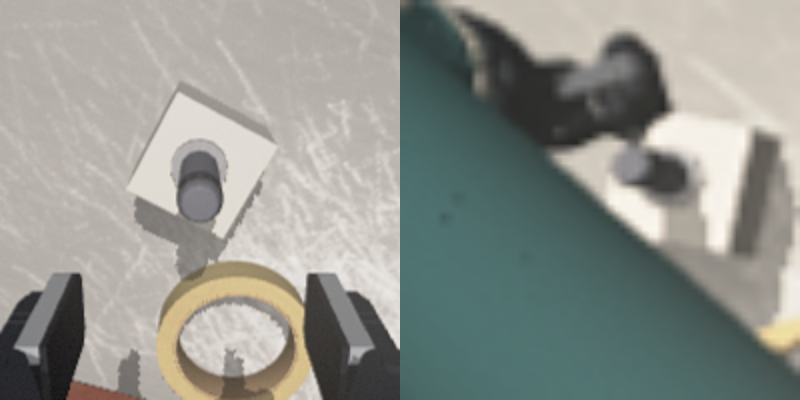

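The pin stands in the stand with its collar on the top face, released. Now to the knob.

```bash

for i in 1; do python3 -m handwheel '[[[-14.3,36.5,0],[0,0,0],60],[[-14.3,36.5,0],[0,0,0],60],[[-14.3,36.5,0],[0,0,0],60],[[-14.3,36.5,0],[0,0,0],60],[[-14.3,36.5,0],[0,0,0],60]]' >/dev/null
python3 -m handwheel '[[[-14.3,36.5,0],[0,0,0],60],[[-14.3,36.5,0],[0,0,0],60],[[-14.3,36.5,0],[0,0,0],60],[[-14.3,36.5,0],[0,0,0],60],[[-14.3,36.5,0],[0,0,0],60]]' >/dev/null
python3 -m handwheel '[[[-14.3,36.5,0],[0,0,0],60],[[-14.3,36.5,0],[0,0,0],60],[[-14.3,36.5,0],[0,0,0],60],[[-14.3,36.5,0],[0,0,0],60],[[-14.3,36.5,0],[0,0,0],60]]' >/dev/null
python3 -m handwheel '[[[-14.3,36.5,0],[0,0,0],60],[[-14.3,36.5,0],[0,0,0],60],[[-14.3,36.5,0],[0,0,0],60],[[0,0,0],[0,0,-0.12],60],[[0,0,0],[0,0,-0.12],60]]' >/dev/null
done
python3 - <<'E'
from h import *
delta([.462,-.35,.17])
c=load('w1')
a,b=ray(c,265,111,.03),ray(c,283,100,.025);print(a,b,np.arctan2(*(b-a)[1::-1]))
E
```

```text
t 13.78 pos [ 0.4573 -0.3548  0.1899] shift [ 6.5 -1.6 19.9] toolyaw 0.556 q7 -0.63 F [0.5 0.5 0.5] w 60.0 zx [-0.0031  0.0015]
[ 0.46431978 -0.3502114   0.03      ] [ 0.4875166 -0.371005   0.025    ] -0.730822031777169
```

```bash

python3 -m handwheel '[[[6.5,-1.6,10],[0,0,0],60],[[0,0,10],[0,0,0.12],60],[[0,0,0],[0,0,0.12],60],[[0,0,0],[0,0,0.12],60],[[0,0,0],[0,0,0.12],60]]' >/dev/null
python3 -m handwheel '[[[0,0,0],[0,0,0.12],60],[[0,0,0],[0,0,0.12],60],[[0,0,0],[0,0,0.12],60],[[0,0,0],[0,0,0.12],60],[[0,0,0],[0,0,0.12],60]]' >/dev/null
python3 -m handwheel '[[[0,0,0],[0,0,0.12],60],[[0,0,0],[0,0,0.12],60],[[0,0,0],[0,0,0],60],[[0,0,0],[0,0,0],60],[[0,0,0],[0,0,0],60]]' >/dev/null
python3 - <<'E'
from h import *
delta([.464,-.35,.17])
c=snap('wrist','w7');k=1.8
for q in ([.464,-.35,.038],[.464,-.35,0]): u=proj(c,q);print((u[0]-100)*k,(u[1]-60)*k)
cv2.imwrite('pics/w7b.png',cv2.resize(c['frame'][60:,100:420,::-1],None,fx=1.8,fy=1.8,interpolation=cv2.INTER_CUBIC))
E
```

```text
t 15.03 pos [ 0.4642 -0.3464  0.1713] shift [2.3 2.7 1.3] toolyaw -0.762 q7 -1.84 F [ 0.6 -0.   0.9] w 59.8 zx [-0.0012  0.0008]
288.2241218820468 214.9058010851571
287.530908352131 199.0867532780646
```

View pics/w7b.png

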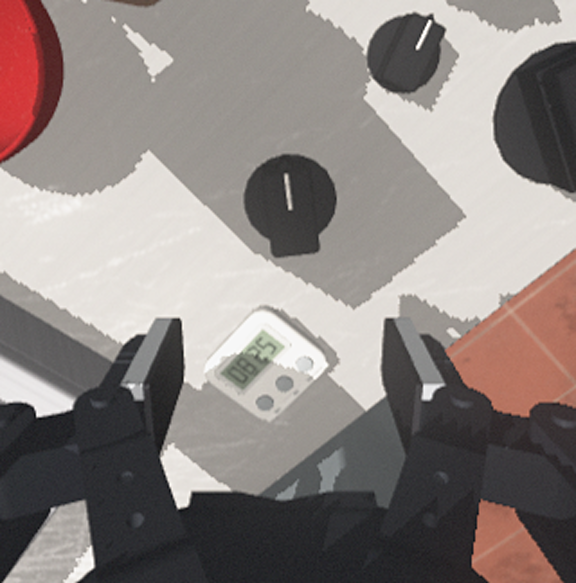

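The close view shows the knob's skirt at (290,200), the tail end of the bar at (295,253) and the white line from (287,173) to (290,210). The nose therefore lies along tool +x, leaning about 0.1 rad left.

```bash
python3 - <<'E'
from h import *
c=load('w7');k=1.8
f=lambda u,v,z:ray(c,100+u/k,60+v/k,z)
p=f(290,200,.003);print('skirt',p)
a,b=f(287.5,173,.038),f(290.5,210,.038);print('line',np.arctan2(*(a-b)[1::-1]),a,b)
a,b=f(273,256,.038),f(318,250,.038);d=a-b;print('tail',np.arctan2(*d[1::-1])-np.pi/2,(a+b)/2, np.hypot(*d[:2]), np.hypot(*((a+b)/2-p)[:2]))
delta([p[0],p[1],.05])
E
```

```text
skirt [ 0.46305722 -0.35117593  0.003     ]
line -0.6789495215043285 [ 0.4813189  -0.36587723  0.038     ] [ 0.46517011 -0.35284637  0.038     ]
tail -0.6218377887906265 [ 0.44488256 -0.33754715  0.038     ] 0.025824181545110854 0.022716995889767024
t 15.08 pos [ 0.4642 -0.3467  0.1716] shift [  2.4   4.  121.6] toolyaw -0.762 q7 -1.84 F [0.4 0.9 0. ] w 59.7 zx [-0.0009  0.0007]
```

```bash

python3 -m handwheel '[[[2.4,4,0],[0,0,0],60],[[0,0,0],[0,0,-0.1],60],[[0,0,35],[0,0,0],60],[[0,0,35],[0,0,0],60],[[0,0,30],[0,0,0],60]]' >/dev/null
python3 -m handwheel '[[[0,0,10],[0,0,0],60],[[0,0,0],[0,0,0],60],[[0,0,0],[0,0,0],60],[[0,0,0],[0,0,0],60],[[0,0,0],[0,0,0],60]]'
python3 - <<'E'
from h import *
delta([.4631,-.3512,.010])
E
```

```text
time: 15.92
eef_pos: [0.4645, -0.3528, 0.0644]
orientation: [[0.787, -0.617, 0.003], [-0.617, -0.787, -0.002], [0.004, -0.0, -1.0]]
ft_force: [-0.7, -0.0, 0.4]
gripper_width: 0.705
t 15.92 pos [ 0.4645 -0.3528  0.0644] shift [-2.3 -0.5 54.4] toolyaw -0.664 q7 -1.78 F [-0.7 -0.   0.4] w 60.2 zx [ 0.003  -0.0022]
```

```bash

python3 -m handwheel '[[[-1.5,0,20],[0,0,0],60],[[0,0,20],[0,0,0],60],[[0,0,13],[0,0,0],60],[[0,0,0],[0,0,0],60],[[0,0,0],[0,0,0],60]]'
python3 -m handwheel '[[[0,0,0],[0,0,0],0],[[0,0,0],[0,0,0],0],[[0,0,0],[0,0,0],0],[[0,0,0],[0,0,0],0],[[0,0,0],[0,0,0],0]]' 80
python3 -m handwheel '[[[0,0,0],[0,0,0],0],[[0,0,0],[0,0,0],0],[[0,0,0],[0,0,0],0],[[0,0,0],[0,0,0],0],[[0,0,0],[0,0,0],0]]' 80
```

```text
time: 16.33
eef_pos: [0.4622, -0.351, 0.0096]
orientation: [[0.787, -0.616, -0.0], [-0.616, -0.787, 0.0], [-0.0, 0.0, -1.0]]
ft_force: [-0.2, 0.4, 1.2]
gripper_width: 0.704
time: 16.75
eef_pos: [0.4631, -0.3516, 0.0108]
orientation: [[0.787, -0.616, 0.002], [-0.616, -0.787, -0.002], [0.003, -0.0, -1.0]]
ft_force: [-1.2, 0.5, 7.0]
gripper_width: 0.313
time: 17.17
eef_pos: [0.4631, -0.3516, 0.0108]
orientation: [[0.787, -0.616, 0.002], [-0.616, -0.787, -0.002], [0.003, -0.0, -1.0]]
ft_force: [0.5, 0.4, 6.3]
gripper_width: 0.314
```

Gripped (about 27 mm). Lift, turn by +0.42 yaw, and go to a viewing pose 85 mm short of the shaft.

```bash

python3 -m handwheel '[[[0,0,-30],[0,0,0],0],[[0,0,-40],[0,0,0],0],[[0,0,-40],[0,0,0],0],[[0,0,-40],[0,0,0],0],[[0,0,-10],[0,0,-0.1],0]]' 
python3 -m handwheel '[[[0,0,0],[0,0,-0.1],0],[[0,0,0],[0,0,-0.11],0],[[0,0,0],[0,0,-0.11],0],[[-8,-38.2,0],[0,0,0],0],[[-8,-38.2,0],[0,0,0],0]]' >/dev/null
python3 -m handwheel '[[[-8,-38.2,0],[0,0,0],0],[[-8,-38.2,0],[0,0,0],0],[[-8,-38.2,0],[0,0,0],0],[[-8,-38.2,0],[0,0,0],0],[[-8,-38.2,0],[0,0,0],0]]' >/dev/null
python3 -m handwheel '[[[-8,-38.2,0],[0,0,0],0],[[-8,-38.2,0],[0,0,0],0],[[-8,-38.2,0],[0,0,0],0],[[-8,-38.2,0],[0,0,0],0],[[0,0,0],[0,0,0],0]]' >/dev/null
python3 -m handwheel '[[[0,0,0],[0,0,0],0],[[0,0,0],[0,0,0],0],[[0,0,0],[0,0,0],0],[[0,0,0],[0,0,0],0],[[0,0,0],[0,0,0],0]]' >/dev/null
python3 - <<'E'
from h import *
delta([.5621,.0564,.141])
c=snap('wrist','w8');k=2.3
R=np.array(c['o']['orientation']);p=np.array(c['o']['eef_pos'])
P=lambda q:[round(float((x-o)*k)) for x,o in zip(proj(c,q),(130,60))]
for n,x,z in(('nose',.03,.018),('lineTop',.03,.038),('skirtfront',.029,.005),('tailtop',-.02,.038)): print(n,P(p+R@[x,0,.0108-z]))
print('shaft top/base',P([.5621,.0564,.098]),P([.5621,.0564,.068]),'mark',P([.5621+.019*np.cos(.245),.0564-.019*np.sin(.245),.068]))
cv2.imwrite('pics/w8b.png',cv2.resize(c['frame'][60:310,130:400,::-1],None,fx=k,fy=k,interpolation=cv2.INTER_CUBIC))
E
```

```text
time: 17.58
eef_pos: [0.465, -0.3528, 0.1764]
orientation: [[0.845, -0.534, 0.008], [-0.534, -0.845, -0.007], [0.011, 0.001, -1.0]]
ft_force: [0.7, 0.4, -0.8]
gripper_width: 0.315
t 19.25 pos [0.4783 0.0766 0.1692] shift [86.2 -0.9 28.2] toolyaw -0.247 q7 -2.24 F [ 0.4 -0.1 -0.9] w 26.7 zx [-0.0001 -0.0005]
nose [296, 322]
lineTop [297, 357]
skirtfront [295, 308]
tailtop [296, 576]
shaft top/base [292, 64] [292, 68] mark [291, 9]
```

View pics/w8b.png

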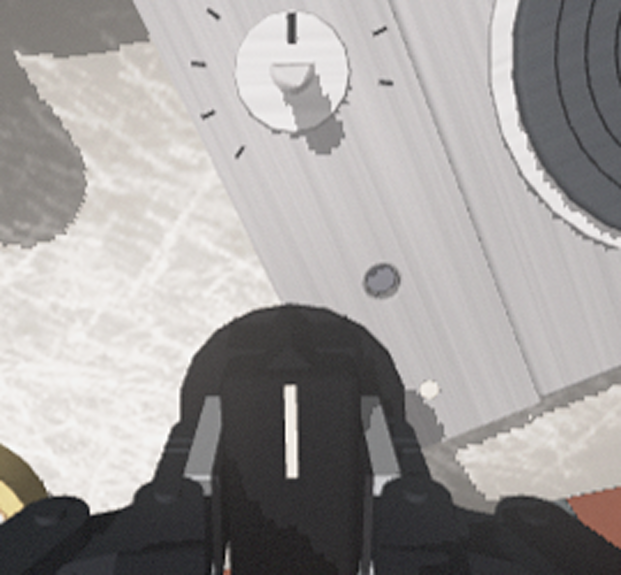

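The mark at (292,12–42) points straight along tool x, with the D's flat facing it. The ring is centred at about (293,71), 3 px below the prediction, so the shaft is roughly 1.3 mm nearer. The knob's line and skirt (centre about 293) sit where expected.

```bash

python3 -m handwheel '[[[28.3,0,0],[0,0,0],0],[[28.3,0,0],[0,0,0],0],[[28.3,0,10],[0,0,0],0],[[0,0,15],[0,0,0],0],[[0,0,15],[0,0,0],0]]' >/dev/null
python3 -m handwheel '[[[0,0,0],[0,0,0],0],[[0,0,0],[0,0,0],0],[[0,0,0],[0,0,0],0],[[0,0,0],[0,0,0],0],[[0,0,0],[0,0,0],0]]' >/dev/null
python3 - <<'E'
from h import *
c=load('w8');R=np.array(c['o']['orientation']);p=np.array(c['o']['eef_pos'])
k=2.3;f=lambda u,v,z:ray(c,130+u/k,60+v/k,z)
g=f(293.5,71,.067);m=f(292,12,.068);print('ring',g,'mark',np.hypot(*(m-g)[:2]),np.arctan2(*(m-g)[1::-1]))
t=p+R@[.0849,0,0];delta([t[0],t[1],.11]);print(t)
E
```

```text
ring [0.56113952 0.05592908 0.067     ] mark 0.01896768419916469 -0.21932228140685747
t 20.13 pos [0.5611 0.0576 0.1303] shift [-0.1  1.8 20.3] toolyaw -0.244 q7 -2.22 F [ 0.1 -0.  -0.4] w 26.8 zx [ 0.0018 -0.    ]
[0.56065094 0.05588255 0.16923697]
```

```bash

python3 -m handwheel '[[[0,1.7,6],[0,0,0],0],[[0,0,6],[0,0,0],0],[[0,0,0],[0,0,0],0],[[0,0,0],[0,0,0],0],[[0,0,0],[0,0,0],0]]' >/dev/null
python3 - <<'E'
from h import *
delta([.5609,.0559,.11])
E
```

```text
t 20.55 pos [0.5602 0.0559 0.1171] shift [ 0.7 -0.2  7.1] toolyaw -0.244 q7 -2.22 F [ 0.2 -0.2  0.1] w 26.9 zx [-0.0003  0.    ]
```

Aligned to under 1 mm. Lower gently onto the shaft.

```bash

python3 -m handwheel '[[[0.5,0,3],[0,0,0],0],[[0,0,3],[0,0,0],0],[[0,0,3],[0,0,0],0],[[0,0,2],[0,0,0],0],[[0,0,0],[0,0,0],0]]'
python3 -m handwheel '[[[0,0,2],[0,0,0],0],[[0,0,2],[0,0,0],0],[[0,0,0],[0,0,0],0],[[0,0,0],[0,0,0],0],[[0,0,0],[0,0,0],0]]'
python3 - <<'E'
from h import *
delta([.5609,.0559,.0868]);print(get_obs()['moment'])
E
```

```text
time: 20.97
eef_pos: [0.5603, 0.0557, 0.1056]
orientation: [[0.97, -0.242, -0.001], [-0.242, -0.97, -0.0], [-0.001, 0.0, -1.0]]
ft_force: [-0.8, -0.1, -0.8]
gripper_width: 0.314
time: 21.38
eef_pos: [0.5608, 0.0558, 0.1023]
orientation: [[0.97, -0.242, 0.0], [-0.242, -0.97, 0.0], [0.0, -0.0, -1.0]]
ft_force: [0.6, -0.4, -0.6]
gripper_width: 0.315
t 21.38 pos [0.5608 0.0558 0.1023] shift [ 0.1 -0.1 15.5] toolyaw -0.244 q7 -2.23 F [ 0.6 -0.4 -0.6] w 26.9 zx [0.0001 0.    ]
[-0.02072171 -0.05017493  0.00338665]
```

```bash

python3 -m handwheel '[[[0,0,2.5],[0,0,0],0],[[0,0,2.5],[0,0,0],0],[[0,0,2.5],[0,0,0],0],[[0,0,2.5],[0,0,0],0],[[0,0,0],[0,0,0],0]]'
python3 -m handwheel '[[[0,0,2],[0,0,0],0],[[0,0,2],[0,0,0],0],[[0,0,1],[0,0,0],0],[[0,0,0],[0,0,0],0],[[0,0,0],[0,0,0],0]]'
python3 -m handwheel '[[[0,0,1],[0,0,0],0],[[0,0,1],[0,0,0],0],[[0,0,0],[0,0,0],0],[[0,0,0],[0,0,0],0],[[0,0,0],[0,0,0],0]]'
```

```text
time: 21.8
eef_pos: [0.5603, 0.0556, 0.0915]
orientation: [[0.97, -0.242, -0.001], [-0.242, -0.97, -0.0], [-0.001, 0.0, -1.0]]
ft_force: [0.2, -0.4, -0.3]
gripper_width: 0.318
time: 22.22
eef_pos: [0.5607, 0.0558, 0.0872]
orientation: [[0.97, -0.242, -0.0], [-0.242, -0.97, -0.0], [-0.0, 0.0, -1.0]]
ft_force: [0.8, -0.0, -0.6]
gripper_width: 0.316
time: 22.63
eef_pos: [0.5609, 0.0558, 0.0856]
orientation: [[0.97, -0.242, 0.0], [-0.242, -0.97, -0.0], [0.0, -0.0, -1.0]]
ft_force: [-0.8, -1.0, 3.3]
gripper_width: 0.312
```

The knob seats at TCP z ≈ 0.086 (expected 0.087) with 3 N. Now I'll press in to the stop.

```bash

python3 -m handwheel '[[[0,0,1],[0,0,0],0],[[0,0,1],[0,0,0],0],[[0,0,1],[0,0,0],0],[[0,0,1],[0,0,0],0],[[0,0,0],[0,0,0],0]]' 90
python3 -m handwheel '[[[0,0,1],[0,0,0],0],[[0,0,1],[0,0,0],0],[[0,0,0],[0,0,0],0],[[0,0,0],[0,0,0],0],[[0,0,0],[0,0,0],0]]'
```

```text
time: 23.05
eef_pos: [0.561, 0.0558, 0.0817]
orientation: [[0.97, -0.242, 0.001], [-0.242, -0.97, -0.0], [0.001, 0.0, -1.0]]
ft_force: [-2.1, -0.5, 6.8]
gripper_width: 0.313
time: 23.47
eef_pos: [0.5612, 0.0559, 0.0813]
orientation: [[0.97, -0.242, 0.001], [-0.242, -0.97, -0.001], [0.001, 0.001, -1.0]]
ft_force: [-5.8, -0.9, 19.2]
gripper_width: 0.309
```

```bash
python3 - <<'E'
from h import *
c=snap('wrist','w9');s=snap('side','s9')
a=cv2.resize(c['frame'][:,:,::-1],(400,300))
b=cv2.resize(s['frame'][255:315,230:310,::-1],(400,300),interpolation=cv2.INTER_CUBIC)
d=cv2.resize(s['frame'][170:245,200:300,::-1],(400,300),interpolation=cv2.INTER_CUBIC)
cv2.imwrite('pics/w9b.png',np.vstack([np.hstack([a,b]),np.hstack([d,d*0])]));delta([.5609,.0559,.0808])
E
```

```text
t 23.57 pos [0.5612 0.0559 0.0813] shift [-0.3  0.   0.5] toolyaw -0.244 q7 -2.25 F [-5.4 -0.5 19.3] w 26.6 zx [ 0.0013 -0.0009]
```

View pics/w9b.png

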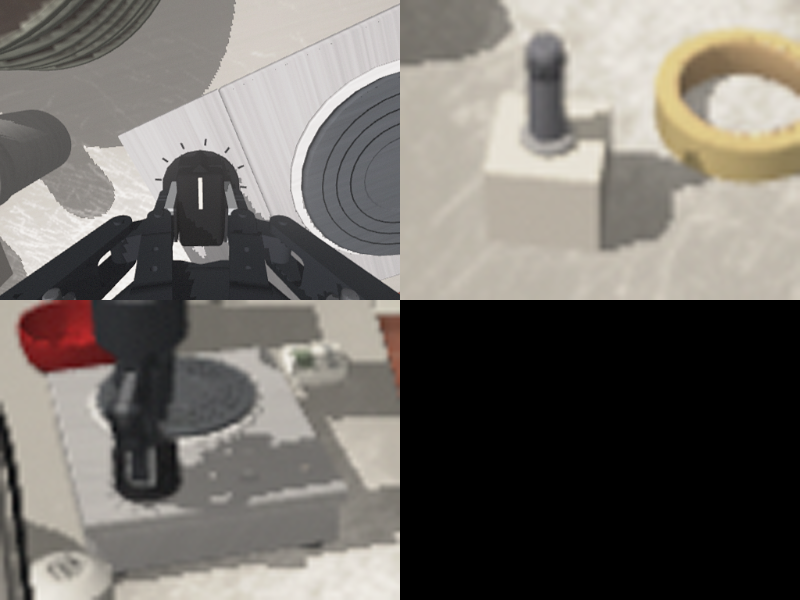

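The knob sits level and low on the strip, between the fingers. The pin stands upright in its stand with its collar on the top. I'm handing in.

```bash
python3 -c "
from bench import *
hand_in()
o=get_obs();print(o['time'],o['eef_pos'],o['ft_force'],o['gripper_width'])"
```

```text
the job is handed in; nothing more can be done
the job is handed in; nothing more can be done
```

I handed the job in at about 23.6 s of the 72 s allowed; no verdict was reported.

- **Reset button:** I pressed it with the pin to a hard stop. The tip was about 10.9 mm below the mouth of the hole, and the force reached 21 N. I saw no picture showing the button back out; I rely on its spring for that.
- **Pin:** It is back in its stand and released. The last side picture shows it upright, with its collar on the top of the stand.
- **Knob:** I turned it to the dial mark (about -0.24 rad) and slid it on with almost no force. It seated at tool height 0.0856 m, where about 0.087 m was expected.
- **Shaft:** I pressed shaft and knob in a further 4.3 to 4.5 mm, to a stop at 19 N. The arm is still gripping the knob at 90 N and pressing it in.
- **Dial and bystanders:** The tool yaw did not change during the fit, so the dial should not have turned, but the knob hid the mark from a direct check. No bystander was touched knowingly, and the ones in the last pictures looked undisturbed.

One early check disagreed. My first reading of the pin's position by eye from the top picture was 13 mm off. I corrected it from the wrist picture and the top-image pixels before moving to the pin.

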